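# Clamp a glass lamp lightly in the counter tester

## Robot

A 6-joint arm with a two-finger parallel gripper is mounted at the origin on the work surface. World frame = base frame: x ahead of the robot, y to its left, z up, the work surface at z = 0. Lengths are in m, angles in rad, forces in N, time in s.
With the tool pointing down it reaches from about 0.4 to 0.825 m from the base axis. Payload 7 kg.
Tool frame: the origin (TCP) lies midway between the tips of the shut fingers; the grasp point (between the pads) lies 19 mm behind it; z points along the fingers, y is the line along which they close (so a half turn about z gives the same grasp; the last joint's range is limited). The gripper opens to 85 mm and grips with 20 to 120 N. Pads are 22 mm wide; open, the fingers measure 114 mm over their backs; the gripper's body (76 mm by 85 mm) begins 54 mm behind the grasp point. The pads swing forward as they close: fully open they stand 13 mm farther back than shut.
Start: joints at [1.436, 0.359, 0.012, 0, -1.224, -0.288], TCP at [0.277, 0.616, 0.231] pointing down, gripper open.
Joint ranges: [-3.07, 3.07], [-1.43, 2.12], [-1.02, 1.25], [-3.03, 1.67], [-3.05, -0], [-3.03, 3.03]. Speed limits (rad/s): [2.39, 2.39, 3.01, 3.14, 3.14, 3.14].

## Interface

Orientations are given as a unit quaternion [w, x, y, z].
In Python, from bench import env, viewer, job gives the robot as it stands. The module is installed in compiled form; this text tells all that it offers.
- The arm moves only by the shell command python3 -m jog 'ROWS' [FORCE]. ROWS is JSON, a list of rows, each a list of 5 numbers: the shift along the tool's x, y, z in m, then the turn about the tool's z in degrees, then the opening, from 0 (shut) to 1 (fully open). In form: [[x, y, z, twist, hand], ...]. A call has 1 to 12 rows; each row is the pose to reach, as a shift and turn from the pose commanded when the call began, along the tool's axes at that moment; what a row does not reach only later rows make up. A row lasts 1/8 s, in which the tool goes at most 62.5 mm and 10.7 degrees, less where a joint would pass 70% of its speed; a pose out of reach is approached as far as the arm can. A call with a gripper value outside its range is refused whole. The fingers move at their own pace and stop on an object; FORCE is the grip in N (left out, the last holds). Time passes only in rows, so rows that repeat a pose let the fingers close. It gives the time, the measured TCP pose, the force, the opening and the grip force at its end, in the units of the state.
- env.observe(): the state, without advancing time (a new reading comes with each control period).
- viewer.capture(name): name is "scene" or "top"; returns a dict with "image" (420x560x3 uint8, blue, green, red), "z_map" (420x560 float32, m along the optical axis (not along the pixel's ray), 0 where there is no reading), "K" (3x3 intrinsics, pixels), "distortion" ([k1, k2, p1, p2, k3] as OpenCV has them; the pictures are not rectified), "rvec" (rotation vector, rad) and "tvec" (3), from world to camera coordinates, as OpenCV has them. Camera axes: x right, y down, z forward; pixel columns grow to the right and rows downward; lengths in m; the calibration is good to about 2 mm. A picture is of the moment at which its call begins.
- job.job_done(): hands the job in; it is judged then, once.
The state is a dict: "clock": time; "joints": joint angles; "dq": joint speeds; "tau": joint torques, N m; "ee_pos": TCP position; "tcp_rot": TCP orientation; "wrist_force": force on the tool from outside, world axes, zero at the start; "moment": the same for the moment, N m; "grip_width": opening from 0.0 (shut) to 1.0 (fully open); "finger_force": force on a finger pad.
Only numpy, scipy, OpenCV 4.12 (cv2) and the standard library are available. Lean on these libraries where they do the work, as an engineer would, in place of code of your own. Each camera call takes 0.05 s, during which the arm holds its last target. There are 200 camera calls.

## Task

A customer has brought back the glass tube lamp with one red cap: lay it flat in the saddles of the tester on the counter, red cap towards the brass end stop, and let go of it. Then slide the red jaw up until its spring pin holds the lamp against the stop lightly, with 3 to 7 N, and leave it clamped. The glass is fragile: never squeeze it with more than 35 N, press it on the tester with more than 20 N or load it by the pin with more than 10 N, and leave the other things on the counter alone.

Things in the scene. Friction and masses are not known exactly. Their poses are not given: they have to be found in the camera images.
- lamp: The lamp to be tested, 80 g, 150 mm long: a cream frosted glass tube 16 mm in diameter (the middle 118 mm) with a square cap 20 x 20 mm, 16 mm long, at each end; one cap red, the other white. It lies on the counter on a flat of its caps. Its x axis runs along it towards the red cap; origin on its underside below the middle, 10 mm below the tube's axis.
- lamp_mid (a point): Middle of the lamp, on the tube's axis; axes as the lamp's.
- lamp_red (a point): Centre of the end face of the lamp's red cap.
- tester: Lamp tester, heavy and fixed: a grey base plate 310 x 85 x 15 mm. Its x axis runs along it, from the red jaw towards the brass stop; z is up; origin at counter level, midway between the saddles.
- cradle (a point): Middle of a lamp laid in the two blue V saddles with room at both ends: tester x = -8 mm (within about 8 mm is good), y = 0, 45 mm above the counter; axes as the tester's. The saddles, 8 mm thick, stand at tester x = -30 and +30 mm; 90 degree V, 29 mm wide at the mouth, top edges 49 mm above the counter.
- bracket (a point): Middle of the near face of the dark steel bracket (65 mm tall) at tester x = 101 mm, 45 mm above the counter. From it the brass stop, a disc 18 mm across, reaches towards the jaw. A screw sets the disc's face anywhere between tester x = 77 and 93 mm; it does not yield and its setting is not reported: find it by touch.
- jaw (a joint): Travel of the red sliding jaw in m, 0 to 0.075, growing towards the stop; 0 to 12 mm at the start. It slides along the tester's x with about 8 N of friction and stays where it is left. Its block is 40 mm (along x) x 48 x 46 mm, top 61 mm above the counter, its centre at tester x = -150 mm + travel.
- jaw_grip (a point): Point on the axis of the black grip of the jaw (upright bar, 16 mm along tester x, 20 mm across, from 61 to 101 mm above the counter), 90 mm above the counter. Push it from behind or grasp it from above.
- pin: Brass spring pin of the jaw, its flat tip 16 mm across, facing the stop. Origin at the centre of the tip: relaxed, 40 mm ahead of jaw_grip along tester x (tester x = -110 mm + travel) and 45 mm above the counter. The spring gives 1 N for each mm that the pin is pushed in, up to 12 mm, then it is solid.
- spare_lamp: Bystander: a lamp of the same size with two blue caps, lying on the counter; origin on its underside.
- spray: Bystander: white bottle with a red cap, 50 mm across, 160 mm tall, standing; origin at its foot.
- carton: Bystander: brown carton with a blue band, 60 x 100 x 50 mm; origin at the centre of its underside.

How it is judged:
By the outcome, as a careful person would: the job done as asked, in the order asked, and still so for the second after the job is handed in, with the robot touching nothing.
It also fails if it takes over 58 s, if anything falls off the work surface, if the arm or the gripper's body presses on something with over 40 N, if the wrist force passes 120 N, or if a joint passes its speed limit or range.

## Working session

There is one attempt and no reset: what is moved stays moved. The work goes in short steps, Python scripts to look and compute and a shell command to move; the robot and the scene stay as the last step left them, time stands still between calls to the robot, and variables do not carry over. Pictures are saved under pics/ and viewed, at most 11 in all, crops included, and the job is handed in when it is done.

```bash
mkdir -p pics; cat > h.py <<'E'
import numpy as np, cv2
from bench import env, viewer
def cap(n): return viewer.capture(n)
def ray(c,uv):
    R=cv2.Rodrigues(np.array(c['rvec'],float))[0]; t=np.array(c['tvec'],float).ravel()
    p=cv2.undistortPoints(np.array(uv,float).reshape(-1,1,2),np.array(c['K']),np.array(c['distortion'])).reshape(-1,2)
    d=np.c_[p,np.ones(len(p))]
    return -R.T@t, d@R   # origin, dirs (depth-scaled)
def onz(c,uv,z):
    o,d=ray(c,uv); return o+d*((z-o[2])/d[:,2])[:,None]
def cloud(c):
    h,w=c['z_map'].shape; v,u=np.mgrid[:h,:w]
    o,d=ray(c,np.c_[u.ravel(),v.ravel()])
    P=o+d*c['z_map'].reshape(-1,1); P[c['z_map'].ravel()<=0]=np.nan
    return P.reshape(h,w,3)
E
python3 - <<'E'
from h import *
a=cap('scene');b=cap('top')
cv2.imwrite('pics/a.png',a['image']);cv2.imwrite('pics/b.png',b['image'])
for c in(a,b): print(ray(c,[[280,210]]))
print(env.observe())
E
```

```text
(array([1.16190764, 0.69273659, 0.99498872]), array([[-0.46027137, -0.50991826, -0.72677755]]))
(array([0.44540605, 0.04597212, 1.14735151]), array([[ 0.09905564, -0.00471559, -0.99516199]]))
{'clock': 0.1, 'joints': array([ 1.43610826e+00,  3.59345242e-01,  1.11641999e-02, -2.96495264e-04,
       -1.22410396e+00, -2.88075375e-01]), 'dq': array([-0.00079432, -0.00126674,  0.00487738,  0.00272297,  0.00090074,
        0.0005834 ]), 'tau': array([-9.49442074e-04, -5.84764230e+01,  2.94109261e+01,  6.95456833e+00,
       -3.13077224e-03,  1.51879294e-05]), 'ee_pos': array([0.27680828, 0.61516724, 0.23044613]), 'tcp_rot': array([ 7.52829472e-04,  9.77731075e-01, -2.09860361e-01, -8.19498595e-05]), 'wrist_force': array([-0.46741905, -1.16636531,  1.01178257]), 'moment': array([-0.07148642,  0.00909629, -0.00765056]), 'finger_force': 0.0, 'grip_width': 0.9982252301368596}
```

View pics/a.png

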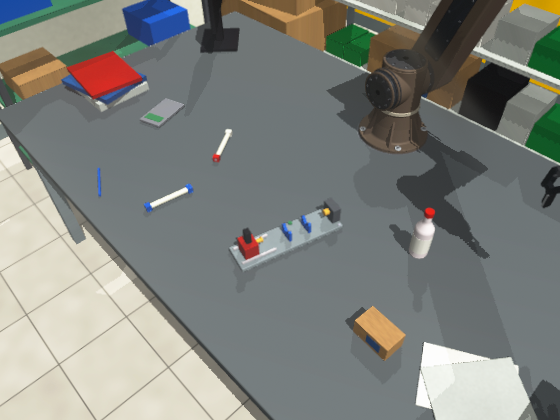

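View pics/b.png

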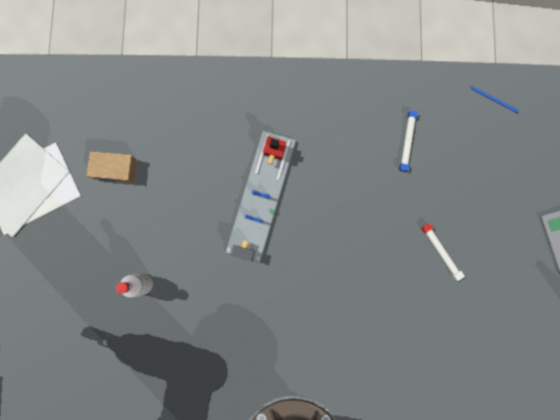

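Scene: lamp at about (222,145), red end (216,157); tester from the jaw (248,245) to the stop (330,210). Top: lamp red (428,229), white (460,276); jaw (274,147), saddles (261,195) and (254,218), bracket (243,253).

```bash
cat > m.py <<'E'
from h import *
def blob(c,f,box,amin=6):
    x0,y0,x1,y1=box; m=np.zeros(c['image'].shape[:2],np.uint8)
    m[y0:y1,x0:x1]=f(cv2.cvtColor(c['image'],cv2.COLOR_BGR2HSV).astype(int))[y0:y1,x0:x1]
    n,l,s,ce=cv2.connectedComponentsWithStats(m)
    return [(s[i,4],ce[i].round(1),l==i) for i in range(1,n) if s[i,4]>=amin]
red=lambda h:((h[...,0]<8)|(h[...,0]>172))&(h[...,1]>150)&(h[...,2]>70)
blue=lambda h:(abs(h[...,0]-115)<12)&(h[...,1]>130)&(h[...,2]>60)
white=lambda h:(h[...,2]>150)&(h[...,1]<70)
grey=lambda h:(h[...,2]>105)&(h[...,1]<60)
brass=lambda h:(abs(h[...,0]-20)<8)&(h[...,1]>120)&(h[...,2]>110)
def tri(a,ua,b,ub):
    (o1,d1),(o2,d2)=ray(a,[ua]),ray(b,[ub]); d1=d1[0];d2=d2[0]
    s=np.linalg.lstsq(np.c_[d1,-d2],o2-o1,rcond=None)[0]
    p,q=o1+s[0]*d1,o2+s[1]*d2; return (p+q)/2,np.linalg.norm(p-q)
E
python3 - <<'E'
from m import *
np.set_printoptions(precision=4,suppress=True)
a=cap('scene');b=cap('top')
for n,c,bl,bt in(('scene',a,(205,125,240,165),(225,195,350,272)),('top',b,(415,215,475,290),(220,125,305,268))):
    P=cloud(c)
    for nm,f,bx in(('lred',red,bl),('lwhite',white,bl),('jred',red,bt),('blue',blue,bt),('brass',brass,bt),('plate',grey,bt)):
        for ar,ce,m in blob(c,f,bx):
            r=cv2.minAreaRect(np.argwhere(m)[:,::-1].astype(np.float32))
            print(n,nm,ar,ce,'rect',np.round(r[0],1),np.round(r[1],1),round(r[2],1),'depth med',np.nanmedian(P[m],0),'zmax',np.nanpercentile(P[m][:,2],95))
E
```

```text
scene lred 33 [215.9 156.9] rect [215.6 157.4] [6.1 6.5] 11.3 depth med [ 0.5256 -0.3102  0.0177] zmax 0.02116802521686347
scene lwhite 162 [223.9 140.9] rect [224.4 141.7] [ 7.8 28.4] 22.4 depth med [ 0.4514 -0.3625  0.0153] zmax 0.020641823188088118
scene jred 268 [249. 247.] rect [249.  245.1] [22.7 16.4] 67.6 depth med [0.7125 0.0749 0.0585] zmax 0.06410912395135376
scene blue 85 [305.9 223.9] rect [306.  223.5] [17.5  6.1] 56.3 depth med [0.5402 0.1068 0.0354] zmax 0.04764931112562334
scene blue 82 [286.7 231.9] rect [286.8 231.5] [17.8  5.8] 56.3 depth med [0.5973 0.0917 0.0353] zmax 0.04928689895907172
scene brass 41 [326.2 211.2] rect [326.3 211.1] [6.7 5.8] 63.4 depth med [0.4758 0.1229 0.051 ] zmax 0.05645897491494711
scene brass 27 [259.1 239.9] rect [259.2 240.2] [4.4 6.1] 56.3 depth med [0.6751 0.07   0.0503] zmax 0.060466918685554795
scene plate 8580 [288. 233.] rect [287. 233.] [ 76. 124.] 90.0 depth med [0.5783 0.0873 0.0015] zmax 0.017913737873858127
top lred 45 [426.5 227.8] rect [426.5 227.6] [5.3 8.4] 59.0 depth med [ 0.5222 -0.309   0.0205] zmax 0.02545895822951877
top lwhite 452 [445.  255.8] rect [444.1 255.2] [58.   9.9] 54.2 depth med [ 0.4562 -0.3549  0.0176] zmax 0.02243538784704624
top jred 232 [274.4 148.7] rect [274.3 147.7] [18.5 17.4] 17.1 depth med [0.6942 0.0552 0.0621] zmax 0.07829819325897647
top blue 46 [260.7 194.2] rect [260.5 194. ] [16.1  3. ] 15.3 depth med [0.592  0.0863 0.0454] zmax 0.05123942865301567
top blue 40 [253.5 218.4] rect [253.1 218.3] [16.8  2.5] 15.9 depth med [0.5342 0.1013 0.0445] zmax 0.05040850830250852
top brass 12 [272.1 156. ] rect [271.8 155.8] [4.9 2.8] 45.0 depth med [0.6818 0.0621 0.0506] zmax 0.06012284725879755
top plate 10873 [260.7 197. ] rect [262. 196.] [142.  84.] 90.0 depth med [0.5869 0.0922 0.0028] zmax 0.019981095545311054
```

```bash
python3 - <<'E'
from m import *
np.set_printoptions(precision=4,suppress=True)
a=cap('scene');b=cap('top')
# plate: HSV of plate vs table, then mask by contrast; outline cast on z=.015
for n,c,bt,bl in(('top',b,(215,120,310,270),(415,215,475,290)),('scene',a,(222,190,350,275),(205,125,240,165))):
    P=cloud(c)
    g=c['image'].astype(int).sum(2)
    print(n,'table/plate brightness',g[130,225],g[180,280] if n=='top' else g[255,275])
    for nm,bx,zlo,zhi in(('plate',bt,.009,.022),('lamp',bl,.008,.03)):
        x0,y0,x1,y1=bx; Q=P[y0:y1,x0:x1].reshape(-1,3); Q=Q[(Q[:,2]>zlo)&(Q[:,2]<zhi)]
        r=cv2.minAreaRect((Q[:,:2]*1000).astype(np.float32)); print(n,nm,len(Q),np.round(r[0],1),np.round(r[1],1),round(r[2],1))
# triangulate
lr=tri(a,blob(a,red,(205,125,240,165))[0][1],b,blob(b,red,(415,215,475,290))[0][1])
sa=sorted(blob(a,blue,(225,195,350,272)),key=lambda t:t[1][0]); sb=sorted(blob(b,blue,(220,125,305,268)),key=lambda t:-t[1][0])
print('redcap',lr); 
for i in(0,1): print('saddle',tri(a,sa[i][1],b,sb[i][1]))
# lamp silhouette in top on z=.012
m=np.zeros((420,560),np.uint8); h=cv2.cvtColor(b['image'],cv2.COLOR_BGR2HSV).astype(int)
mm=(red(h)|((h[...,2]>130)&(h[...,1]<90))); m[215:290,415:475]=mm[215:290,415:475]
uv=np.argwhere(m)[:,::-1]; p=onz(b,uv,.013)[:,:2]
r=cv2.minAreaRect((p*1000).astype(np.float32)); vx=cv2.fitLine(p.astype(np.float32),cv2.DIST_L2,0,.01,.01).ravel()
print('lamp',r,vx,np.degrees(np.arctan2(vx[1],vx[0])))
cv2.imwrite('pics/c.png',cv2.resize(b['image'][120:270,210:310],None,fx=4,fy=4,interpolation=cv2.INTER_CUBIC))
E
```

```text
top table/plate brightness 382 515
top plate 3511 [592.9  92.1] [ 93.8 310. ] 75.2
top lamp 473 [ 461.6 -344.3] [156.3  42.1] 30.1
scene table/plate brightness 558 468
scene plate 2129 [595.3  86.9] [ 90.2 307.9] 75.4
scene lamp 172 [ 470.  -346.9] [150.9  22.3] 33.9
redcap (array([ 0.5238, -0.3127,  0.0131]), np.float64(0.001135012391795166))
saddle (array([0.5936, 0.087 , 0.0297]), np.float64(0.000707963770067944))
saddle (array([0.5358, 0.103 , 0.0287]), np.float64(0.00021450912776654004))
lamp ((466.1909484863281, -350.3400573730469), (154.56649780273438, 28.36285972595215), 33.8344612121582) [ 0.8301  0.5576  0.4628 -0.3521] 33.887985
```

View pics/c.png

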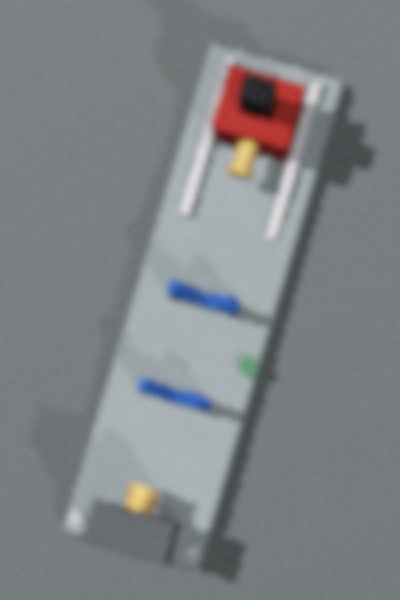

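```bash
python3 -m jog '[[0.415,0.379,0,90,0.6],[0.415,0.379,0,90,0.6],[0.415,0.379,0,90,0.6],[0.415,0.379,0,90,0.6],[0.415,0.379,0,90,0.6],[0.415,0.379,0,90,0.6],[0.415,0.379,0,90,0.6],[0.415,0.379,0,90,0.6],[0.415,0.379,0,90,0.6],[0.415,0.379,0,90,0.6]]' 22
cat > go.py <<'E'
import sys
from h import *
from scipy.spatial.transform import Rotation as Ro
s=env.observe(); q=s['tcp_rot']; R=Ro.from_quat([q[1],q[2],q[3],q[0]]).as_matrix()
t=np.array(eval(sys.argv[1])); yaw=np.degrees(np.arctan2(R[1,0],R[0,0]))
print('pos',s['ee_pos'].round(4),'yaw',yaw.round(2),'t',s['clock'],'F',s['wrist_force'].round(2),'g',round(s['grip_width'],3),s['finger_force'],'j6',s['joints'][5].round(2))
print('shift',(R.T@(t[:3]-s['ee_pos'])).round(4),'twist',round((yaw-t[3]+180)%360-180,1))
E
python3 go.py '[.466,-.3505,.1,-146.1]'
```

```text
clock: 1.55
ee_pos: [0.5007, 0.096, 0.2312]
tcp_rot: [-0.0, -0.54, 0.841, -0.0]
wrist_force: [-0.5, 1.1, -0.0]
grip_width: 0.597
finger_force: 0.0
pos [0.5007 0.096  0.2312] yaw -114.6 t 1.55 F [-0.5   1.12 -0.01] g 0.597 0.0 j6 -1.0
shift [ 0.4204 -0.1542  0.1314] twist 31.5
```

```bash
python3 -m jog '[[0.42,-0.154,0.08,31.5,0.6],[0.42,-0.154,0.08,31.5,0.6],[0.42,-0.154,0.08,31.5,0.6],[0.42,-0.154,0.08,31.5,0.6],[0.42,-0.154,0.08,31.5,0.6],[0.42,-0.154,0.08,31.5,0.6],[0.42,-0.154,0.08,31.5,0.6],[0.42,-0.154,0.08,31.5,0.6],[0.42,-0.154,0.08,31.5,0.6],[0.42,-0.154,0.08,31.5,0.6]]'
python3 go.py '[.466,-.3505,.005,-146.1]'; python3 - <<'E'
from h import *
a=cap('scene')
cv2.imwrite('pics/d.png',cv2.resize(a['image'][80:200,150:300],None,fx=4,fy=4,interpolation=cv2.INTER_CUBIC))
E
```

```text
clock: 2.8
ee_pos: [0.4685, -0.3454, 0.1516]
tcp_rot: [0.0, -0.295, 0.955, -0.0]
wrist_force: [-0.3, 0.4, -0.5]
grip_width: 0.592
finger_force: 0.0
pos [ 0.4685 -0.3454  0.1516] yaw -145.66 t 2.8 F [-0.31  0.36 -0.5 ] g 0.592 0.0 j6 -0.67
shift [ 0.005  -0.0027  0.1466] twist 0.4
```

View pics/d.png

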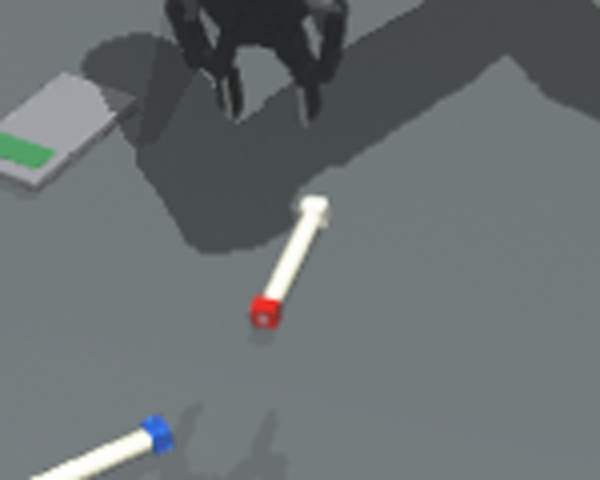

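The lamp runs from white cap (312,208) to red (265,312) in the crop; the open fingers at (235,115) and (310,115) hang above it and straddle its line.

```bash
python3 -m jog '[[0.003,-0.001,0.05,0.4,0.6],[0.003,-0.001,0.1,0.4,0.6],[0.003,-0.001,0.11,0.4,0.6],[0.003,-0.001,0.11,0.4,0.6],[0.003,-0.001,0.11,0.4,0.6]]'
python3 go.py '[.466,-.3505,.005,-146.1]'; python3 - <<'E'
from m import *
a=cap('scene');b=cap('top')
for c,bl,n in((a,(205,125,240,165),'scene'),(b,(415,215,475,290),'top')):
    for f in(red,white):
        for ar,ce,m in blob(c,f,bl,15): print(n,ar,ce,onz(c,[ce],.014)[0].round(4))
cv2.imwrite('pics/e.png',np.hstack([cv2.resize(a['image'][100:190,180:260],(400,450)),cv2.resize(b['image'][210:300,405:485],(400,450))]))
E
```

```text
clock: 3.48
ee_pos: [0.4677, -0.3494, 0.0435]
tcp_rot: [0.001, -0.292, 0.956, -0.001]
wrist_force: [-0.3, -0.4, -0.0]
grip_width: 0.598
finger_force: 0.0
pos [ 0.4677 -0.3494  0.0435] yaw -146.07 t 3.475 F [-0.27 -0.42 -0.01] g 0.598 0.0 j6 -0.67
shift [0.0022 0.0001 0.0385] twist 0.0
scene 34 [216.  156.9] [ 0.5244 -0.3121  0.014 ]
scene 78 [221.6 145.5] [ 0.4751 -0.3449  0.014 ]
top 163 [459.3 224.8] [ 0.5317 -0.3916  0.014 ]
```

View pics/e.png

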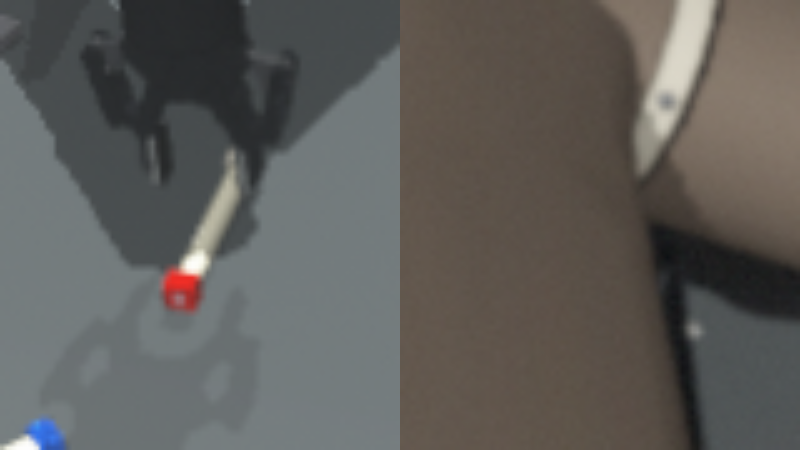

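The left panel shows the lamp (red cap at (181,290)) passing under the hand between fingers at (157,170) and (245,175); the top view is blocked by the arm. The alignment is good, so I descend and close.

```bash
python3 -m jog '[[0.002,0,0.02,0,0.6],[0.002,0,0.034,0,0.6],[0.002,0,0.038,0,0.6],[0.002,0,0.038,0,0.6],[0.002,0,0.038,0,0],[0.002,0,0.038,0,0],[0.002,0,0.038,0,0],[0.002,0,0.038,0,0],[0.002,0,0.038,0,0],[0.002,0,0.038,0,0]]' 22; python3 go.py '[.466,-.3505,.005,-146.1]'
```

```text
clock: 4.82
ee_pos: [0.4648, -0.3503, 0.0038]
tcp_rot: [0.0, -0.291, 0.957, -0.0]
wrist_force: [-0.3, 1.1, 5.2]
grip_width: 0.179
finger_force: 23.1
pos [ 0.4648 -0.3503  0.0038] yaw -146.11 t 4.825 F [-0.34  1.07  5.19] g 0.179 23.132747411727905 j6 -0.67
shift [-0.0009 -0.0009 -0.0012] twist -0.0
```

```bash
python3 -m jog '[[0,0,-0.015,0,0],[0,0,-0.05,0,0],[-0.01,0.01,-0.1,-4,0],[-0.04,0.035,-0.13,-12,0],[-0.08,0.07,-0.13,-22,0],[-0.12,0.105,-0.13,-32,0],[-0.16,0.14,-0.13,-42,0],[-0.2,0.175,-0.13,-52,0],[-0.24,0.21,-0.13,-62,0],[-0.28,0.25,-0.13,-72,0],[-0.32,0.29,-0.13,-82,0],[-0.335,0.308,-0.13,-92,0]]'; python3 go.py '[.5717,.0925,.12,-14.8]'
```

```text
clock: 6.32
ee_pos: [0.5713, 0.0951, 0.134]
tcp_rot: [-0.0, 0.892, -0.451, 0.0]
wrist_force: [0.6, -0.5, -1.2]
grip_width: 0.17
finger_force: 22.6
pos [0.5713 0.0951 0.134 ] yaw -53.66 t 6.325 F [ 0.65 -0.55 -1.25] g 0.17 22.61634796857834 j6 0.13
shift [0.0023 0.0012 0.014 ] twist -38.9
```

```bash
python3 -m jog '[[0.001,0,0,-10,0],[0.001,0,0,-20,0],[0.001,0,0,-30,0],[0.001,0,0,-36,0],[0.001,0,0,-39,0],[0.001,0,0,-39,0],[0.001,0,0,-39,0],[0.001,0,0,-39,0]]'; python3 go.py '[.5717,.0925,.12,-14.8]'
python3 - <<'E'
from m import *
np.set_printoptions(precision=4,suppress=True)
a=cap('scene');b=cap('top')
for c,n in((a,'scene'),(b,'top')):
    P=cloud(c)
    bx=(200,120,360,272) if n=='scene' else (200,110,320,300)
    for nm,f in(('red',red),('white',white),('blue',blue),('brass',brass)):
        for ar,ce,m in blob(c,f,bx,8): print(n,nm,ar,ce,np.nanmedian(P[m],0))
cv2.imwrite('pics/f.png',np.hstack([cv2.resize(a['image'][130:280,210:360],(400,400)),cv2.resize(b['image'][120:270,200:350],(400,400))]))
E
```

```text
clock: 7.32
ee_pos: [0.5715, 0.0914, 0.1335]
tcp_rot: [-0.0, 0.991, -0.132, 0.0]
wrist_force: [-0.1, -0.3, -0.7]
grip_width: 0.171
finger_force: 22.6
pos [0.5715 0.0914 0.1335] yaw -15.17 t 7.325 F [-0.06 -0.3  -0.67] g 0.171 22.584191858768463 j6 0.81
shift [-0.0001 -0.0011  0.0135] twist -0.4
scene red 56 [316.6 189.9] [0.5076 0.112  0.148 ]
scene red 267 [249. 247.] [0.7134 0.0752 0.0589]
scene white 67 [308.3 194.8] [0.5266 0.1056 0.1418]
scene white 188 [277.2 206.4] [0.6178 0.0809 0.1456]
scene white 1956 [285.9 238.7] [0.6069 0.0937 0.0156]
scene blue 82 [306.  223.9] [0.5399 0.1052 0.0355]
scene blue 80 [286.6 231.7] [0.5972 0.0898 0.0366]
scene brass 43 [326.  211.3] [0.476  0.1218 0.0507]
scene brass 27 [259.1 239.9] [0.6751 0.0694 0.0504]
top red 38 [282.1 145.3] [0.7065 0.0391 0.0622]
top red 35 [247.6 228.2] [0.505  0.1077 0.1506]
top white 252 [285.1 156.2] [0.6973 0.032  0.0169]
top white 1258 [250.5 228. ] [0.5118 0.1036 0.0164]
top blue 13 [258.5 219.9] [0.5305 0.0891 0.0466]
```

View pics/f.png

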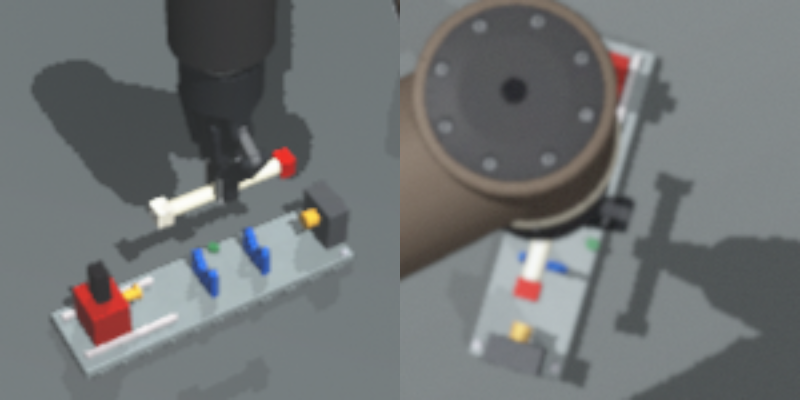

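The lamp is held level above the tester, with the red cap (285,163 in the left panel) on the brass stop's side and the saddles beneath. I descend, slowly at the end.

```bash
python3 -m jog '[[0,-0.001,0.03,-0.4,0],[0,-0.001,0.06,-0.4,0],[0,-0.001,0.075,-0.4,0],[0,-0.001,0.082,-0.4,0],[0,-0.001,0.085,-0.4,0],[0,-0.001,0.085,-0.4,0],[0,-0.001,0.085,-0.4,0]]'; python3 go.py '[.572,.0925,.039,-14.8]'
python3 - <<'E'
from m import *
np.set_printoptions(precision=4,suppress=True)
a=cap('scene')
P=cloud(a)
for nm,f in(('red',red),('white',white)):
  for ar,ce,m in blob(a,f,(200,120,360,272),8): print(nm,ar,ce,np.nanmedian(P[m],0))
cv2.imwrite('pics/g.png',cv2.resize(a['image'][170:280,220:360],(700,550)))
E
```

```text
clock: 8.3
ee_pos: [0.5722, 0.0926, 0.049]
tcp_rot: [-0.0, 0.992, -0.128, 0.001]
wrist_force: [0.1, -0.2, -0.9]
grip_width: 0.172
finger_force: 22.6
pos [0.5722 0.0926 0.049 ] yaw -14.72 t 8.3 F [ 0.11 -0.21 -0.88] g 0.172 22.574183642864227 j6 0.82
shift [-0.0002  0.0001  0.01  ] twist 0.1
red 47 [315.6 212.4] [0.508  0.1141 0.0633]
red 268 [249. 247.] [0.7127 0.075  0.0585]
white 48 [351.1 125.5] [0.5516 0.2345 0.4358]
white 91 [292.5 138.2] [0.6088 0.1271 0.3742]
white 51 [297.5 144.1] [0.5977 0.1317 0.3563]
white 50 [309.1 217.1] [0.5226 0.1073 0.0562]
white 1770 [283.8 240.5] [0.6197 0.0967 0.0158]
```

View pics/g.png

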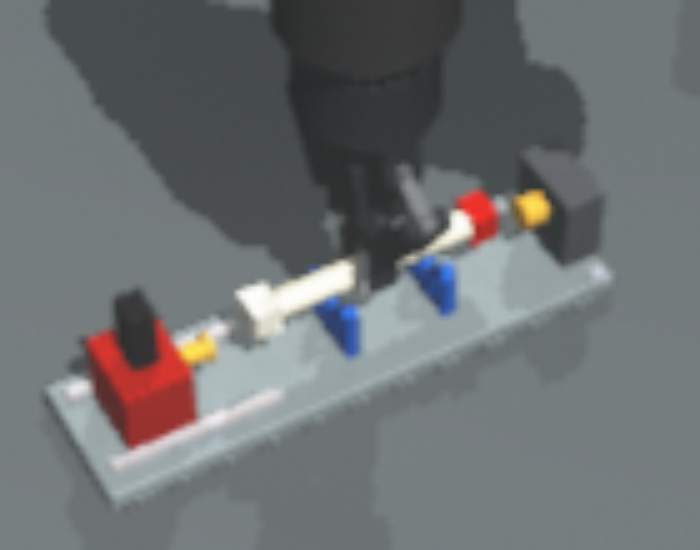

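The lamp is just over both saddles, with gaps to the pin (200,350) and the stop (530,208). Now I lower it by feel.

```bash
python3 -m jog '[[0,0,0.004,0,0],[0,0,0.006,0,0],[0,0,0.007,0,0],[0,0,0.008,0,0],[0,0,0.008,0,0]]'; python3 -m jog '[[0,0,0.0005,0,0],[0,0,0.001,0,0],[0,0,0.001,0,0]]'; python3 go.py '[.572,.0925,.039,-14.8]'
```

```text
clock: 8.98
ee_pos: [0.5718, 0.0924, 0.0403]
tcp_rot: [0.0, 0.992, -0.128, -0.0]
wrist_force: [0.6, 0.3, -1.5]
grip_width: 0.175
finger_force: 22.6
clock: 9.35
ee_pos: [0.5721, 0.0926, 0.0396]
tcp_rot: [-0.0, 0.992, -0.128, 0.0]
wrist_force: [0.2, 1.8, 1.3]
grip_width: 0.177
finger_force: 22.9
pos [0.5721 0.0926 0.0396] yaw -14.71 t 9.35 F [0.18 1.79 1.26] g 0.177 22.85473734140396 j6 0.82
shift [-0.      0.0002  0.0006] twist 0.1
```

```bash
python3 -m jog '[[0,0,0.0005,0,0],[0,0,0.0005,0,0]]'; python3 go.py '[.572,.0925,.039,-14.8]'
```

```text
clock: 9.6
ee_pos: [0.5722, 0.0928, 0.0393]
tcp_rot: [-0.0, 0.992, -0.128, 0.0]
wrist_force: [-0.6, 2.0, 4.5]
grip_width: 0.168
finger_force: 23.1
pos [0.5722 0.0928 0.0393] yaw -14.71 t 9.6 F [-0.63  1.99  4.49] g 0.168 23.138491809368134 j6 0.82
shift [-0.0001  0.0003  0.0003] twist 0.1
```

```bash
python3 -m jog '[[0,0,0,0,0.25],[0,0,0,0,0.4],[0,0,0,0,0.45],[0,0,0,0,0.45],[0,0,-0.01,0,0.45],[0,0,-0.04,0,0.45],[0,0,-0.09,0,0.45],[0,0,-0.11,0,0.45],[0,0,-0.11,0,0.45]]'; python3 - <<'E'
from m import *
np.set_printoptions(precision=4,suppress=True)
a=cap('scene');b=cap('top');P=cloud(a)
for nm,f in(('red',red),('white',white),('brass',brass)):
  for ar,ce,m in blob(a,f,(200,170,360,272),8): print(nm,ar,ce,np.nanmedian(P[m],0))
# black grip
h=lambda x:(x[...,2]<65)
for ar,ce,m in blob(a,h,(235,222,265,246),8): print('grip scene',ar,ce,np.nanmedian(P[m],0),np.nanmax(P[m],0))
cv2.imwrite('pics/i.png',np.hstack([cv2.resize(a['image'][180:280,220:360],(420,300)),cv2.resize(b['image'][120:270,220:320],(300,450))[:300]]))
E
python3 go.py '[.7087,.0563,.2,-14.8]'
```

```text
clock: 10.72
ee_pos: [0.5729, 0.0929, 0.1516]
tcp_rot: [-0.001, 0.992, -0.128, 0.002]
wrist_force: [0.0, 0.6, 0.1]
grip_width: 0.447
finger_force: 0.0
red 42 [315.9 215.4] [0.5102 0.1166 0.0538]
red 262 [249. 247.] [0.713  0.0751 0.0588]
white 11 [319. 211.] [0.4654 0.0867 0.0153]
white 1936 [285.4 239.1] [0.6101 0.0977 0.0161]
brass 43 [326.  211.3] [0.4758 0.122  0.0504]
brass 27 [259.1 239.9] [0.6763 0.0697 0.0506]
grip scene 83 [246.6 235.7] [0.7092 0.0637 0.0889] [0.7139 0.0698 0.1047]
pos [0.5714 0.0923 0.1489] yaw -14.73 t 10.825 F [ 0.33 -0.43 -0.46] g 0.446 0.0 j6 0.82
shift [ 1.419e-01 -1.000e-04 -5.110e-02] twist 0.1
```

View pics/i.png

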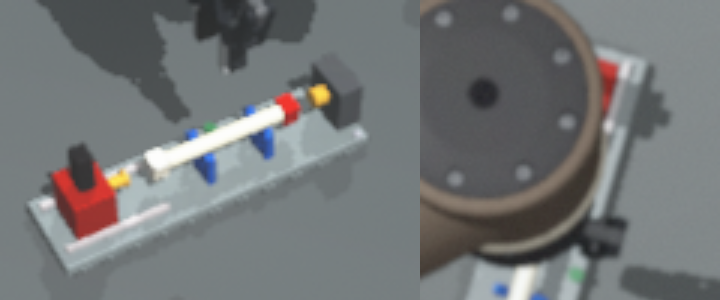

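The lamp lies level in both saddles, red cap beside the stop (290,105 against 318,95 in the left panel), with a gap to the pin. Next is locating the grip.

```bash
python3 - <<'E'
from m import *
np.set_printoptions(precision=4,suppress=True)
a=cap('scene'); b=cv2.imread('pics/b.png'); B=cap('top'); B['image']=b
dark=lambda x:(x[...,2]<65)
for ar,ce,m in blob(B,dark,(262,132,288,156),8):
    print('top grip',ar,ce,onz(B,[ce],.098)[0]); tg=ce
s=[c for c in blob(a,dark,(235,222,265,246),8)][0][1]
print('tri',tri(a,s,B,tg))
xt=np.array([-.9668,.2554]);yt=np.array([-.2554,-.9668]);o=np.array([.5642,.0945])
for p in (onz(B,[tg],.098)[0],tri(a,s,B,tg)[0]): print('tester xy',(p[:2]-o)@xt,(p[:2]-o)@yt)
for c,bx in((a,(300,195,350,225)),(B,(230,230,265,255)),(a,(250,230,268,250)),(B,(262,150,285,168))):
    for ar,ce,m in blob(c,brass,bx,4): 
        p=onz(c,[ce],.05)[0]; print('brass',ar,ce,p,'tx',(p[:2]-o)@xt,(p[:2]-o)@yt)
E
```

```text
top grip 54 [274.2 144. ] [0.6992 0.0572 0.098 ]
tri (array([0.7042, 0.0567, 0.0801]), np.float64(0.0019039312829589778))
tester xy -0.14006648829071316 0.00157815151404978
tester xy -0.14503738710010877 0.0007691915280286499
brass 43 [326.  211.3] [0.4774 0.1226 0.05  ] tx 0.09112821113115542 -0.004957802212036365
brass 6 [246.2 245. ] [0.4719 0.117  0.05  ] tx 0.0949869449038861 0.0018491919864385823
brass 27 [259.1 239.9] [0.676  0.0689 0.05  ] tx -0.11460174972997365 -0.003765285090956666
brass 13 [271.8 156. ] [0.6819 0.0627 0.05  ] tx -0.12187501256685532 0.000676067271166714
```

```bash
python3 -m jog '[[0.04,0,-0.01,10,0.7],[0.08,0,-0.01,20,0.7],[0.12,0,0,30,0.7],[0.134,0.001,0,40,0.7],[0.134,0.001,0,50,0.7],[0.134,0.001,0,60,0.7],[0.134,0.001,0,70,0.7],[0.134,0.001,0,80,0.7],[0.134,0.001,0,90,0.7],[0.134,0.001,0,90,0.7],[0.134,0.001,0.02,90,0.7],[0.134,0.001,0.02,90,0.7]]' 30; python3 go.py '[.701,.0575,.071,-104.8]'
python3 - <<'E'
from m import *
a=cap('scene')
cv2.imwrite('pics/j.png',cv2.resize(a['image'][150:280,200:340],(560,520)))
E
```

```text
clock: 12.42
ee_pos: [0.6997, 0.0571, 0.1265]
tcp_rot: [-0.002, -0.612, 0.791, 0.001]
wrist_force: [0.6, -0.2, -0.4]
grip_width: 0.698
finger_force: 0.0
pos [0.6997 0.0571 0.1265] yaw -104.54 t 12.425 F [ 0.62 -0.23 -0.35] g 0.698 0.0 j6 -0.61
shift [-0.0009 -0.0013  0.0555] twist 0.3
```

View pics/j.png

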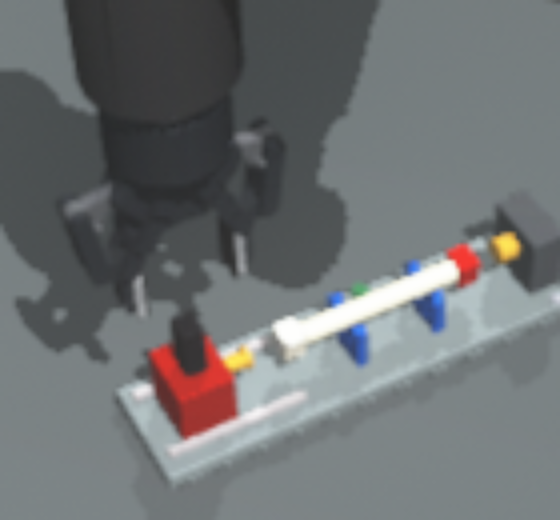

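The open fingers (138,305 and 240,265) straddle the jaw's grip (187,345) along the tester. I descend and grasp.

```bash
python3 -m jog '[[0,0,0.03,0,0.7],[0,0,0.05,0,0.7],[0,0,0.054,0,0.7],[0,0,0.054,0,0.7],[0,0,0.054,0,0],[0,0,0.054,0,0],[0,0,0.054,0,0],[0,0,0.054,0,0],[0,0,0.054,0,0],[0,0,0.054,0,0],[0,0,0.054,0,0]]' 40; python3 go.py '[.701,.0575,.071,-104.8]'
```

```text
clock: 13.85
ee_pos: [0.7019, 0.0574, 0.0759]
tcp_rot: [0.001, -0.611, 0.792, -0.001]
wrist_force: [0.7, -0.0, 5.8]
grip_width: 0.176
finger_force: 41.5
pos [0.7019 0.0574 0.0759] yaw -104.72 t 13.85 F [ 0.69 -0.04  5.78] g 0.176 41.46293342113495 j6 -0.61
shift [0.0001 0.0009 0.0048] twist 0.1
```

```bash
python3 -m jog '[[0,0.002,0,0,0],[0,0.004,0,0,0],[0,0.006,0,0,0],[0,0.008,0,0,0],[0,0.01,0,0,0],[0,0.012,0,0,0]]';python3 -m jog '[[0,0.002,0,0,0],[0,0.004,0,0,0],[0,0.006,0,0,0]]'; python3 -m jog '[[0,0.001,0,0,0],[0,0.002,0,0,0],[0,0.003,0,0,0]]'; python3 -m jog '[[0,0.001,0,0,0],[0,0.002,0,0,0],[0,0.003,0,0,0]]'; python3 go.py '[.701,.0575,.071,-104.8]'
```

```text
clock: 14.6
ee_pos: [0.6919, 0.0602, 0.0759]
tcp_rot: [0.002, -0.611, 0.792, -0.001]
wrist_force: [7.4, -3.4, 1.7]
grip_width: 0.178
finger_force: 41.0
clock: 14.98
ee_pos: [0.6861, 0.0618, 0.0759]
tcp_rot: [0.002, -0.611, 0.792, -0.001]
wrist_force: [7.2, -3.2, 0.7]
grip_width: 0.176
finger_force: 41.0
clock: 15.35
ee_pos: [0.6832, 0.0626, 0.0759]
tcp_rot: [0.002, -0.611, 0.792, -0.001]
wrist_force: [8.3, -2.5, 1.0]
grip_width: 0.176
finger_force: 41.0
clock: 15.72
ee_pos: [0.6804, 0.0633, 0.0759]
tcp_rot: [0.002, -0.611, 0.792, -0.001]
wrist_force: [7.9, -3.2, 0.9]
grip_width: 0.176
finger_force: 40.9
pos [0.6804 0.0633 0.0759] yaw -104.71 t 15.725 F [ 7.88 -3.19  0.91] g 0.176 40.9350711107254 j6 -0.64
shift [ 0.0004 -0.0214  0.005 ] twist 0.1
```

```bash
cat > f.sh <<'E'
python3 - <<'P'
from h import *
s=env.observe();xt=np.array([-.9668,.2554])
print('TX %.2f F %.2f t %.2f'%(1000*(s['ee_pos'][:2]-[.5642,.0945])@xt,-s['wrist_force'][:2]@xt,s['clock']))
P
E
python3 -m jog '[[0,0.001,0,0,0],[0,0.002,0,0,0],[0,0.003,0,0,0]]' >/dev/null; bash f.sh
python3 -m jog '[[0,0.001,0,0,0],[0,0.002,0,0,0],[0,0.003,0,0,0]]' >/dev/null; bash f.sh
python3 -m jog '[[0,0.001,0,0,0],[0,0.002,0,0,0]]' >/dev/null; bash f.sh
python3 -m jog '[[0,0.001,0,0,0],[0,0.002,0,0,0]]' >/dev/null; bash f.sh
```

```text
TX -117.42 F 9.24 t 16.10
TX -114.40 F 9.07 t 16.48
TX -112.43 F 8.57 t 16.73
TX -110.44 F 8.94 t 16.98
```

```bash

python3 -m jog '[[0,0.0005,0,0,0],[0,0.001,0,0,0]]' >/dev/null; bash f.sh
python3 -m jog '[[0,0.0005,0,0,0],[0,0.001,0,0,0]]' >/dev/null; bash f.sh
python3 -m jog '[[0,0.0005,0,0,0],[0,0.001,0,0,0]]' >/dev/null; bash f.sh
python3 -m jog '[[0,0.0005,0,0,0],[0,0.001,0,0,0]]' >/dev/null; bash f.sh
```

```text
TX -109.42 F 9.86 t 17.23
TX -108.43 F 9.63 t 17.48
TX -107.44 F 9.08 t 17.73
TX -106.44 F 9.49 t 17.98
```

```bash
python3 - <<'E'
from m import *
a=cap('scene'); o=np.array([.5642,.0945]);xt=np.array([-.9668,.2554])
for nm,f in(('red',red),('brass',brass)):
  for ar,ce,m in blob(a,f,(290,190,350,230),5): print(nm,ar,ce,'tx',(onz(a,[ce],.05)[0][:2]-o)@xt)
cv2.imwrite('pics/k.png',cv2.resize(a['image'][190:270,220:360],(700,400),interpolation=cv2.INTER_CUBIC))
E
```

```text
red 47 [320.1 213.2] tx 0.07333198990682577
brass 41 [326.2 211.2] tx 0.09180616025504353
```

View pics/k.png

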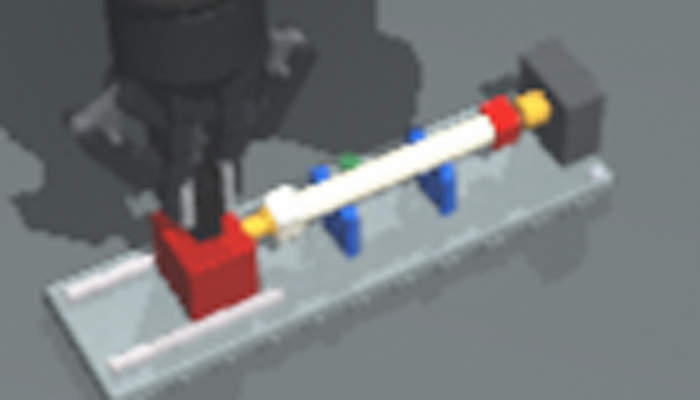

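The red cap (500,122) is now next to the stop (533,108), close to touching. I continue in 1 mm steps, watching for the force ramp.

```bash

python3 -m jog '[[0,0.0005,0,0,0],[0,0.001,0,0,0]]' >/dev/null; bash f.sh
python3 -m jog '[[0,0.0005,0,0,0],[0,0.001,0,0,0]]' >/dev/null; bash f.sh
python3 -m jog '[[0,0.0005,0,0,0],[0,0.001,0,0,0]]' >/dev/null; bash f.sh
```

```text
TX -105.46 F 8.27 t 18.27
TX -104.44 F 8.88 t 18.52
TX -103.46 F 9.24 t 18.77
```

```bash

python3 -m jog '[[0,0.0005,0,0,0],[0,0.001,0,0,0]]' >/dev/null; bash f.sh
python3 -m jog '[[0,0.0005,0,0,0],[0,0.001,0,0,0]]' >/dev/null; bash f.sh
python3 -m jog '[[0,0.0005,0,0,0],[0,0.001,0,0,0]]' >/dev/null; bash f.sh
python3 - <<'E'
from m import *
a=cap('scene'); o=np.array([.5642,.0945]);xt=np.array([-.9668,.2554])
for ar,ce,m in blob(a,red,(290,190,350,230),5): print(ar,ce,'tx',(onz(a,[ce],.05)[0][:2]-o)@xt)
E
```

```text
TX -102.46 F 8.69 t 19.02
TX -101.46 F 9.82 t 19.27
TX -100.59 F 9.77 t 19.52
44 [321.5 212.8] tx 0.07744143716685367
```

```bash

python3 -m jog '[[0,0.0005,0,0,0],[0,0.001,0,0,0]]' >/dev/null; bash f.sh
python3 -m jog '[[0,0.0005,0,0,0],[0,0.001,0,0,0]]' >/dev/null; bash f.sh
python3 - <<'E'
from m import *
a=cap('scene'); o=np.array([.5642,.0945]);xt=np.array([-.9668,.2554])
for ar,ce,m in blob(a,red,(290,190,350,230),5): print(ar,ce,'tx',(onz(a,[ce],.05)[0][:2]-o)@xt)
E
```

```text
TX -99.77 F 10.62 t 19.82
TX -98.96 F 11.74 t 20.07
44 [321.5 212.8] tx 0.07744143716685367
```

```bash

python3 -m jog '[[0,0.0005,0,0,0],[0,0.001,0,0,0]]' >/dev/null; bash f.sh
python3 -m jog '[[0,0.0005,0,0,0],[0,0.001,0,0,0]]' >/dev/null; bash f.sh
python3 -m jog '[[0,0.0005,0,0,0],[0,0.0008,0,0,0]]' >/dev/null; bash f.sh
```

```text
TX -98.16 F 12.53 t 20.38
TX -97.33 F 12.79 t 20.62
TX -96.66 F 15.01 t 20.88
```

```bash
cat > av.py <<'E'
from h import *
xt=np.array([-.9668,.2554]);r=[]
for i in range(8):
    cap('scene'); s=env.observe(); r.append([1000*(s['ee_pos'][:2]-[.5642,.0945])@xt,-s['wrist_force'][:2]@xt])
print('TX,F mean',np.mean(r,0).round(2),'sd',np.std(r,0).round(2))
E
python3 av.py; python3 -m jog '[[0,-0.001,0,0,0],[0,-0.002,0,0,0]]' >/dev/null; python3 av.py
```

```text
TX,F mean [-96.65  13.7 ] sd [0.01 0.59]
TX,F mean [-96.74   6.15] sd [0.01 0.41]
```

```bash
python3 -m jog '[[0,-0.001,0,0,0],[0,-0.001,0,0,0]]' >/dev/null; python3 av.py
python3 -m jog '[[0,0,0,0,0.3],[0,0,0,0,0.5],[0,0,0,0,0.6],[0,0,0,0,0.6],[0,0,-0.02,0,0.6],[0,0,-0.06,0,0.6],[0,0,-0.1,0,0.6],[0,0,-0.14,0,0.6],[0,0,-0.14,0,0.6]]'
python3 - <<'E'
from m import *
a=cap('scene'); o=np.array([.5642,.0945]);xt=np.array([-.9668,.2554])
for nm,f,bx in(('red',red,(290,190,350,230)),('jaw',red,(225,210,285,272))):
  for ar,ce,m in blob(a,f,bx,5): print(nm,ar,ce,'tx',(onz(a,[ce],.05)[0][:2]-o)@xt)
cv2.imwrite('pics/l.png',cv2.resize(a['image'][170:270,220:360],(700,500),interpolation=cv2.INTER_CUBIC))
E
```

```text
TX,F mean [-96.8    2.07] sd [0.01 0.6 ]
clock: 23.7
ee_pos: [0.6586, 0.0694, 0.219]
tcp_rot: [0.003, -0.611, 0.792, -0.001]
wrist_force: [0.2, 0.3, -0.0]
grip_width: 0.597
finger_force: 0.0
red 43 [321.4 212.7] tx 0.07740478774249486
jaw 245 [265.  240.3] tx -0.1018864824662997
```

View pics/l.png

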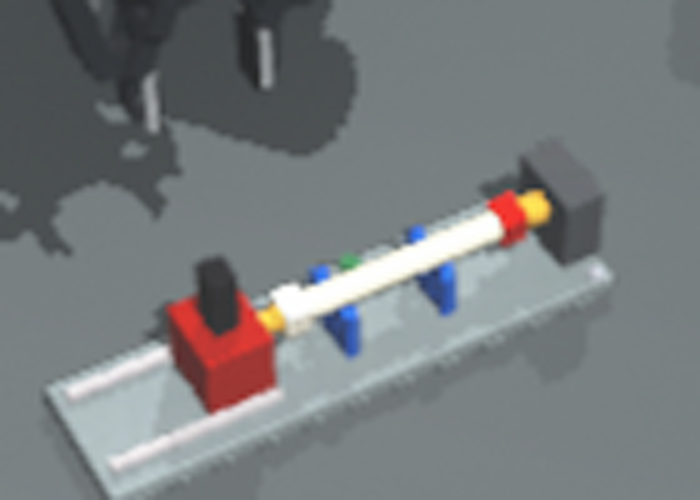

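The lamp is clamped between pin (272,318) and stop (537,208), in both saddles, and the hand is clear of everything.

```bash
python3 -c "
from bench import job
print(job.job_done())"
```

```text
the job is handed in; nothing more can be done
None
```

The lamp lies in the saddles with its red cap against the brass stop, clamped by the jaw's pin at about 5.5 N (estimated from wrist force while pushing, not re-measured after letting go); the hand is clear and the job is handed in at about 24 s.

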